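# Load the spacer discs into the step gauge

## Robot

A 7-joint arm with a two-finger parallel gripper is mounted at the origin on a cart in front of the work surface, level with it; the furniture and walls round the work are solid. World frame = base frame: x ahead of the robot, y to its left, z up, the work surface at z = 0. Lengths are in m, angles in rad, forces in N, time in s.
With the tool pointing down it reaches from about 0.4 to 0.85 m from the base axis. Payload 10.4 kg.
Tool frame: the origin (TCP) lies between the finger pads; the fingertips stand 14 mm ahead of it and the grasp point (between the pads) lies 5 mm behind it; z points along the fingers, y is the line along which they close (so a half turn about z gives the same grasp; the last joint's range is limited). The gripper opens to 87 mm and grips with 3 to 60 N. Pads are 19 mm wide; open, the fingers measure 117 mm over their backs; the gripper's body (75 mm by 190 mm) begins 51 mm behind the grasp point.
Start: joints at [1.233, 0.332, -0.065, 1.46, 0.022, 1.35, -0.088], TCP at [0.194, -0.594, 0.237] pointing down, gripper open.
Joint ranges: [-2.6, 2.6], [-0.5, 2.12], [-1.47, 1.34], [0.16, 2.42], [-1.27, 4.41], [0.06, 2.06], [-2.6, 2.6]. Speed limits (rad/s): [2.22, 2.22, 2.79, 2.79, 3.14, 3.14, 3.14].

## Interface

Orientations are given as a rotation vector (axis times angle).
In Python, from bench import manip gives the robot as it stands. The module is installed in compiled form; this text tells all that it offers.
- The arm moves only by the tool move_arm, never from a script. Its arguments are lists of equal length, an entry for each row: "xyz": the shift along the tool's x, y, z in m, a list of three; "roll": the turn about the tool's z in degrees. A call has 1 to 20 rows; each row shifts and turns the commanded pose from where the row before left it, along the tool's axes as they then stand; what a row does not reach is not made up. A row lasts 1/8 s, in which the tool goes at most 62.5 mm and 10.7 degrees, less where a joint would pass 70% of its speed; a pose out of reach is approached as far as the arm can. A call with a gripper value outside its range is refused whole. "claw" is the opening in per cent of the stroke, from 0 (shut) to 100 (fully open), set as the call begins (left out, the last holds). The fingers move at their own pace and stop on an object; "grip_force" is the grip in N (left out, the last holds). Time passes only in rows, so rows that do not move let the fingers close. It gives the time, the measured TCP pose, the force, the opening and the grip force at its end, in the units of the state.
- manip.sense(): the state, without advancing time (a new reading comes with each control period).
- manip.get_image(name): name is "scene" or "top" or "wrist"; returns (picture, depth): 400x640x3 uint8, red, green, blue; 400x640 float32, m along the optical axis (not along the pixel's ray), 0 where there is no reading.
- manip.camera_params(name): a dict with "intrinsics" (3x3 intrinsics, pixels), "k1" (the pictures are not rectified: a ray, as slopes to the right and down, at radius r is drawn at 1 + k1 r^2 times it, then the intrinsics apply), "R" (3x3) and "t" (3): a world point X has camera coordinates R X + t. Camera axes: x right, y down, z forward; pixel columns grow to the right and rows downward; lengths in m; the calibration is good to about 2 mm. A picture is of the moment at which its call begins: read the wrist's pose just before it. camera_params takes no time and is no camera call; for the wrist camera it gives the pose at the moment of the call.
- manip.job_done(): hands the job in; it is judged then, once.
The state is a dict: "t": time; "joint_positions": joint angles; "joint_velocities": joint speeds; "tau": joint torques, N m; "ee_pos": TCP position; "tool_rot": TCP orientation; "wrist_force": force on the tool from outside, world axes, zero at the start; "wrist_torque": the same for the moment, N m; "finger_gap": finger opening in m; "grip_force": force on a finger pad.
Only numpy, scipy, OpenCV 4.12 (cv2) and the standard library are available. Lean on these libraries where they do the work, as an engineer would, in place of code of your own. Each camera call takes 0.05 s, during which the arm holds its last target. There are 200 camera calls.

## Task

The grey step gauge sorts steel spacer discs by thickness: its lane runs through three slots, each lower than the one before, and the thinnest disc is already at the far end. Push the two loose discs in through the flared mouth, the thinner of the two first, each on along the lane until it stops against the step too low for it. Leave all three discs lying flat in their own slots, and do not knock over or shove away the glassware and tools around.

Things in the scene. Friction and masses are not known exactly. Their poses are not given: they have to be found in the camera images.
- gauge: grey metal step gauge fixed to the bench, 92 mm wide. Origin on the bench in mid-lane; +x runs along the lane from mouth to end stop (x 125 mm), z up. The lane has no floor (discs slide on the bench), is 67 mm wide, and is roofed only at its sides by 8 mm thick lips that reach 11.5 mm in from each wall; the 44 mm gap between them is open above for a pusher. The lips step down slot by slot
- mouth (a point): point on the bench on the lane's centre line, just outside the flared mouth (gauge x -150 mm); axes as the gauge's. From here two upright guide walls without lips, 21 mm high, close in from an opening 124 mm wide (gauge x -143 mm) to the 67 mm lane (x -102 mm); over their outer ends they are 145 mm wide
- slot_high (a point): point on the bench where the 18 mm disc's centre stands once stopped in the first slot (gauge x -53 mm). This slot runs from gauge x -102 to -30 mm with 21 mm of height under its lips, whose tops are 29 mm above the bench
- slot_middle (a point): point on the bench where the 12 mm disc's centre stands once stopped in the second slot (gauge x 19 mm). This slot runs from gauge x -30 to 42 mm with 15 mm of height under its lips (tops 23 mm)
- slot_low (a point): point on the bench near which the 6 mm disc's centre stands in the last slot (gauge x 90 mm). This slot runs from gauge x 42 to 125 mm with 9 mm of height under its lips (tops 17 mm)
- disc_thick_center (a point): centre of the thickest plain steel disc, 64 mm in diameter and 18 mm thick, with a turned ring on its flat top; this point is on its axis, half-way up (9 mm above the bench when it lies flat). It starts loose on the bench before the gauge's mouth, about 0.2 kg, and slides easily
- disc_middle_center (a point): centre of the middle plain steel disc, 64 mm in diameter and 12 mm thick, with a turned ring on its flat top; this point is on its axis, half-way up (6 mm above the bench when it lies flat). It starts loose on the bench before the gauge's mouth, about 0.14 kg, and slides easily
- disc_thin_center (a point): centre of the thinnest plain steel disc, 64 mm in diameter and 6 mm thick, with a turned ring on its flat top; this point is on its axis, half-way up (3 mm above the bench when it lies flat). It is already in the gauge's last slot and stays there
- disc_thick: the 18 mm disc (origin at the centre of its underside)
- disc_middle: the 12 mm disc (origin at the centre of its underside)
- disc_thin: the 6 mm disc (origin at the centre of its underside)
- beaker_small: bystander: small glass beaker, 58 mm across, 59 mm tall, origin at the centre of its foot
- petri_dish: bystander: glass dish, 62 mm across, 12 mm tall, origin at the centre of its underside
- vial_1: bystander: small capped vial standing on the robot's side of the gauge, 22 mm across, 46 mm tall, origin at the centre of its foot
- tweezers: bystander: steel tweezers lying flat, 18 x 122 x 10 mm, long along their own y, origin at the centre of the underside
- spatula: bystander: thin steel spatula lying flat, 12 x 179 x 4 mm, long along its own y, origin at the centre of the underside
- cal_weight: bystander: 200 g check weight, 27 mm across, 48 mm tall, origin at the centre of its foot
Mind the look-alikes: they are no part of the job. What is shaped like the disc_middle but brown or pink is not meant.

How it is judged:
By the outcome, as a careful person would: the job done as asked, in the order asked, and still so for the second after the job is handed in, with the robot touching nothing.
It also fails if it takes over 61 s, if anything falls off the work surface, if the arm or the gripper's body presses on something with over 40 N, if the wrist force passes 120 N, or if a joint passes its speed limit or range.

## Working session

There is one attempt and no reset: what is moved stays moved. The work goes in short steps, Python scripts to look and compute and a tool call to move; the robot and the scene stay as the last step left them, time stands still between calls to the robot, and variables do not carry over. Pictures are saved under pics/ and viewed, at most 10 in all, crops included, and the job is handed in when it is done.

Besides the shell and the picture viewer there is one more tool, called after "Request:" by a JSON object that holds its "name" and its "arguments", one argument or row to a line. move_arm: Moves the arm, as the interface text tells. Its arguments: {"type":"object","properties":{"xyz":{"type":"array"},"roll":{"type":"array"},"claw":{"type":"number"},"grip_force":{"type":"number"}},"required":["xyz","roll"]}

```bash
mkdir -p pics
cat > h.py <<'E'
import numpy as np, cv2
from bench import manip
def ray(cam,u,v,z):
    "pixel -> world point on plane z"
    K=np.array(cam['intrinsics']);k=cam['k1'];R=np.array(cam['R']);t=np.array(cam['t'])
    d=np.array([(u-K[0,2])/K[0,0],(v-K[1,2])/K[1,1]]);s=d.copy()
    for _ in range(20): s=d/(1+k*(s@s))
    o=-R.T@t; w=R.T@np.array([s[0],s[1],1]); return o+w*(z-o[2])/w[2]
def proj(cam,X):
    K=np.array(cam['intrinsics']);c=np.array(cam['R'])@X+np.array(cam['t']);s=c[:2]/c[2];s=s*(1+cam['k1']*(s@s))
    return K[0,0]*s[0]+K[0,2],K[1,1]*s[1]+K[1,2]
def shot(name,f):
    cam=manip.camera_params(name);p,d=manip.get_image(name);cv2.imwrite(f,p[:,:,::-1]);np.savez('pics/%s.npz'%name,p=p,d=d);return cam,p,d
E
python3 - <<'E'
from h import *
s=manip.sense();print(s['ee_pos'],s['tool_rot'],s['t'],s['finger_gap'],s['wrist_force'])
shot('top','pics/top1.png');c,_,_=shot('scene','pics/scene1.png')
for n in('top','scene'):
    c=manip.camera_params(n);print(n,-np.array(c['R']).T@c['t'],c['intrinsics'][0],c['R'])
E
```

```text
[ 0.19343919 -0.59391446  0.23573135] [-3.10131917e+00 -4.92391259e-01  4.20894281e-04] 0.0 0.08681770859176773 [ 0.13763281  0.21958245 -0.64847787]
top [0.34424383 0.02977943 0.93034759] [368.35422104   0.         322.90928282] [[-0.09913852 -0.99506655  0.00375567]
 [-0.97013649  0.0958137  -0.22283385]
 [ 0.22137466 -0.02573493 -0.9748492 ]]
scene [-0.16856115  0.44457857  0.5981164 ] [402.99942153   0.         319.07891504] [[-0.52615274 -0.85024518  0.01569787]
 [-0.47740215  0.28005133 -0.8328616 ]
 [ 0.70374035 -0.44570661 -0.55325865]]
```

View pics/top1.png

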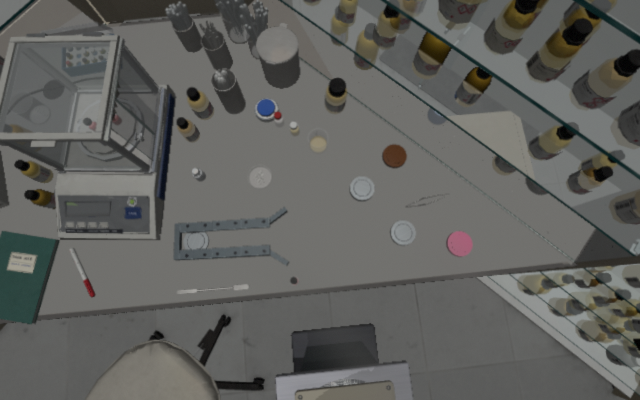

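View pics/scene1.png

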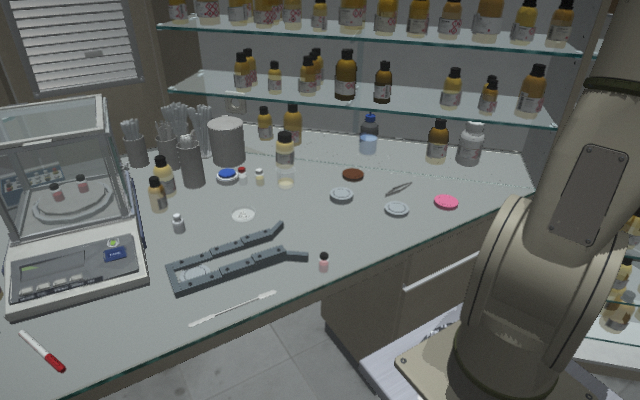

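The top view shows the gauge at (178–290, 208–265) with its mouth to the right. The two grey discs are at (362,188) and (403,233), the brown and pink look-alikes at (394,156) and (460,243), the vial at (293,281) and the tweezers at (428,200). Next I measure them.

Run:
```python
from h import *
z=np.load('pics/top.npz');p,d=z['p'],z['d'];c=manip.camera_params('top');R=np.array(c['R']);t=np.array(c['t'])
def hgt(u,v,r=5):
    out=[]
    for vv in range(v-r,v+r+1):
        for uu in range(u-r,u+r+1):
            a=ray(c,uu,vv,0);b=ray(c,uu,vv,.1);da=(R@a+t)[2];db=(R@b+t)[2]
            if d[vv,uu]>0: out.append((d[vv,uu]-da)/(db-da)*.1)
    return np.median(out)
for n,(u,v) in dict(A=(362,188),B=(403,233),brown=(394,156),pink=(460,243),bench=(330,225),bench2=(400,205)).items():print(n,ray(c,u,v,.015).round(3),round(hgt(u,v),4))
cr=cv2.resize(p[150:300,165:485],None,fx=2.5,fy=2.5,interpolation=cv2.INTER_CUBIC)
cv2.imwrite('pics/crop1.png',cr[:,:,::-1])
```

```text
A [ 0.582 -0.099  0.015] 0.0176
B [ 0.456 -0.187  0.015] 0.0123
brown [ 0.66  -0.193  0.015] 0.0116
pink [ 0.416 -0.326  0.015] 0.0121
bench [ 0.494 -0.007  0.015] -0.0015
bench2 [ 0.528 -0.19   0.015] -0.0012
```

View pics/crop1.png

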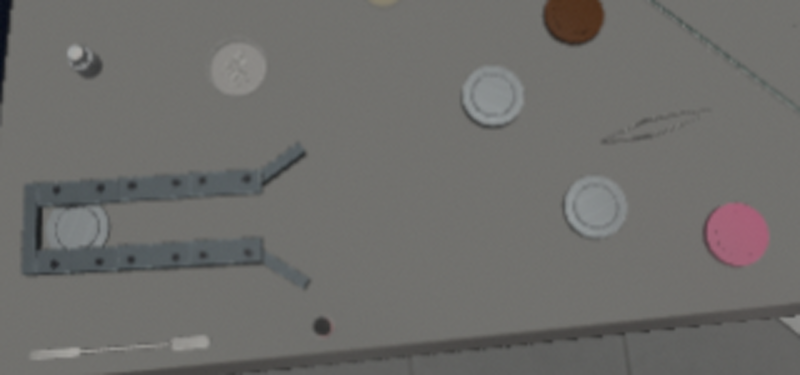

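The crop shows the two grey discs at crop (493,96), the 18 mm one by depth, and (596,207), the 12 mm one. It also shows the gauge's screw pairs along both lips. The midpoints of the pairs give the lane line, so I refine those and the disc centres.

Run:
```python
from h import *
z=np.load('pics/top.npz');p=z['p'];c=manip.camera_params('top')
f=lambda x,y,zz:ray(c,165+(x+.5)/2.5-.5,150+(y+.5)/2.5-.5,zz)[:2]
U=[(56,190,.017),(100,188,.017),(131,185,.023),(176,183,.023),(202,181,.029),(246,178,.029)]
L=[(54,264,.017),(99,262,.017),(130,259,.023),(175,257,.023),(202,255,.029),(248,253,.029)]
M=[]
for a,b in zip(U,L):
    A,B=f(*a),f(*b);M.append((A+B)/2);print(A.round(4),B.round(4),M[-1].round(4),np.linalg.norm(A-B).round(4))
M=np.array(M);dd=np.linalg.svd(M-M.mean(0))[2][0];dd*=np.sign(dd[1]);print('dir',dd,np.degrees(np.arctan2(dd[1],dd[0])),M.mean(0))
n=np.array([-dd[1],dd[0]])
for nm,pt in dict(end_up=(24,185,.017),end_dn=(22,273,.017),mouth_u=(262,172,.029),mouth_d=(263,263-25,.029),fl_u=(305,149,.021),fl_d=(308,284,.021),vial=(322,326,.046),spat_r=(208,343,.002)).items():
    P=f(*pt);r=P-M.mean(0);print(nm,P.round(4),'along',(r@dd).round(4),'lat',(r@n).round(4))
hsv=cv2.cvtColor(p,cv2.COLOR_RGB2HSV)
for nm,(u,v,h) in dict(thick=(362,188,.018),mid=(403,233,.012),thin=(196,241,.006)).items():
    g=hsv[v-22:v+23,u-22:u+23,2]; m=(g>g[0,:].mean()+14).astype(np.uint8)
    cs=max(cv2.findContours(m,0,1)[0],key=cv2.contourArea);(x,y),(w,hh),an=cv2.fitEllipse(cv2.convexHull(cs))
    P=ray(c,u-22+x,v-22+y,h);r=P[:2]-M.mean(0);print(nm,P.round(4),w,hh,'along',(r@dd).round(4),'lat',(r@n).round(4))
```

```text
[0.527  0.3515] [0.4529 0.3549] [0.49   0.3532] 0.0742
[0.5247 0.3071] [0.4506 0.3103] [0.4877 0.3087] 0.0742
[0.5236 0.2742] [0.4499 0.2779] [0.4867 0.2761] 0.0737
[0.5212 0.2292] [0.4476 0.2337] [0.4844 0.2315] 0.0737
[0.5195 0.202 ] [0.4463 0.206 ] [0.4829 0.204 ] 0.0733
[0.5182 0.1583] [0.4439 0.1611] [0.4811 0.1597] 0.0744
dir [0.04616622 0.99893377] 87.353929961736 [0.48545718 0.25553256]
end_up [0.5353 0.3838] along 0.1304 lat -0.0439
end_dn [0.4471 0.3868] along 0.1294 lat 0.0444
mouth_u [0.5227 0.1421] along -0.1116 lat -0.0425
mouth_d [0.4571 0.1455] along -0.1112 lat 0.0233
fl_u [0.5436 0.0983] along -0.1544 lat -0.0653
fl_d [0.4089 0.1059] along -0.153 lat 0.0696
vial [0.3667 0.0938] along -0.1671 lat 0.1111
spat_r [0.3624 0.2101] along -0.0511 lat 0.1208
thick [ 0.5822 -0.0978  0.018 ] 22.81028938293457 24.023536682128906 along -0.3485 lat -0.113
mid [ 0.4584 -0.1876  0.012 ] 23.401185989379883 24.45142936706543 along -0.4439 lat 0.0066
thin [0.4883 0.3354 0.006 ] 14.291345596313477 15.797954559326172 along 0.0799 lat 0.0009
```

Request:
{"name": "move_arm", "arguments": {
  "xyz": [
    [0,0,0],
    [0,0,0],
    [0,0,0],
    [0,0,0],
    [0,0,0],
    [0,0,0],
    [0,0,0],
    [0.036,0.0245,0.011],
    [0.036,0.0245,0.011],
    [0.036,0.0245,0.011],
    [0.036,0.0245,0.011],
    [0.036,0.0245,0.011],
    [0.036,0.0245,0.011],
    [0.036,0.0245,0.011],
    [0.036,0.0245,0.011],
    [0.036,0.0245,0.011],
    [0.036,0.0245,0.011],
    [0,0,0]
  ],
  "roll": [-9.9,-9.9,-9.9,-9.9,-9.9,-9.9,-9.9,0,0,0,0,0,0,0,0,0,0,0],
  "claw": 46
}}

```text
t: 2.35
ee_pos: [0.4563, -0.2424, 0.1257]
tool_rot: [-2.265, -2.174, -0.002]
wrist_force: [-0.3, -0.9, -0.4]
finger_gap: 0.0398
grip_force: 0.0
```

Run:
```python
from h import *
c,p,d=shot('wrist','pics/w1.png')
for X in((.4584,-.1876,.012),(.4563,-.2424,0)):print(proj(c,np.array(X)))
```

```text
(np.float64(328.86886557032983), np.float64(137.99459321092945))
(np.float64(328.69496012808554), np.float64(193.91230779680788))
```

View pics/w1.png

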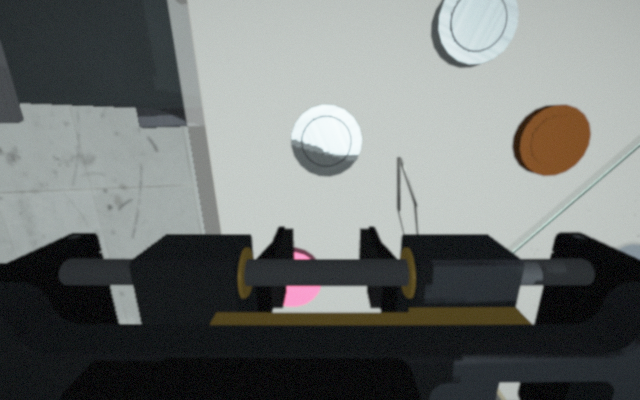

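The wrist view shows the middle disc at (326,141) against (329,138) predicted, so the calibration holds. The fingers are clear of the tweezers at (402,190). I go down and push with the cradle.

Request:
{"name": "move_arm", "arguments": {
  "xyz": [
    [0,0,0.03],
    [0,0,0.03],
    [0,0,0.03],
    [0,0,0.012],
    [0,0,0.005],
    [0,0,0],
    [0.01,0,0],
    [0.01,0,0],
    [0.015,0.0005,0],
    [0.02,0.0005,0],
    [0.025,0.001,0],
    [0.025,0.001,0],
    [0.025,0.001,0],
    [0.025,0.001,0],
    [0.025,0.001,0],
    [0.025,0.001,0],
    [0.025,0.001,0],
    [0.025,0.001,0],
    [0.02,0,0]
  ],
  "roll": [0,0,0,0,0,0,0,0,0,0,0,0,0,0,0,0,0,0,0]
}}

```text
t: 4.78
ee_pos: [0.4766, 0.0299, 0.0198]
tool_rot: [2.271, 2.17, 0.0]
wrist_force: [0.1, -2.1, 1.2]
finger_gap: 0.0399
grip_force: 0.9
```

Request:
{"name": "move_arm", "arguments": {
  "xyz": [
    [0.013,0,0],
    [0.009,0,0],
    [0.005,0,0],
    [0.003,0,0],
    [0,0,0]
  ],
  "roll": [0,0,0,0,0]
}}

```text
t: 5.4
ee_pos: [0.4782, 0.058, 0.0195]
tool_rot: [2.273, 2.169, 0.0]
wrist_force: [-0.1, -0.4, 0.2]
finger_gap: 0.0402
grip_force: 0.6
```

Run:
```python
from h import *
c,p,d=shot('wrist','pics/w2.png');c,p,d=shot('top','pics/top2.png')
```

```text
(no output)
```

View pics/w2.png

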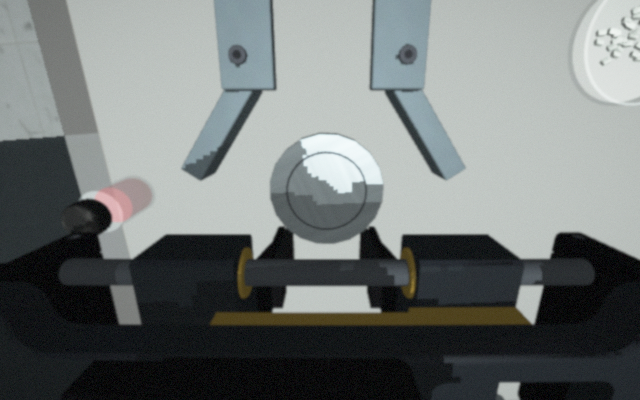

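The wrist view shows the disc centred in the cradle at (327,187) in the mouth, with the lane centre about column 322. I back off, close the fingers, shift 2 mm and push on.

Request:
{"name": "move_arm", "arguments": {
  "xyz": [
    [-0.02,0,0],
    [0,-0.002,0],
    [0,0,0],
    [0,0,0]
  ],
  "roll": [0,0,0,0]
}}

```text
t: 6.0
ee_pos: [0.4752, 0.039, 0.0196]
tool_rot: [-2.272, -2.17, -0.0]
wrist_force: [-0.5, 0.0, 0.4]
finger_gap: 0.0399
grip_force: 0.0
```

Request:
{"name": "move_arm", "arguments": {
  "xyz": [
    [0,0,0],
    [0,0,0],
    [0,0,0],
    [0,0,0.001],
    [0.008,0,0],
    [0.008,0,0],
    [0.012,0,0],
    [0.012,0,0],
    [0.012,0,0],
    [0.012,0,0],
    [0.012,0,0],
    [0.012,0,0]
  ],
  "roll": [0,0,0,0,0,0,0,0,0,0,0,0],
  "claw": 3
}}

```text
t: 7.5
ee_pos: [0.4794, 0.127, 0.0185]
tool_rot: [2.272, 2.169, -0.0]
wrist_force: [0.8, -1.3, -0.0]
finger_gap: 0.0026
grip_force: 0.5
```

Run:
```python
from h import *
c,p,d=shot('wrist','pics/w3.png')
```

```text
(no output)
```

View pics/w3.png

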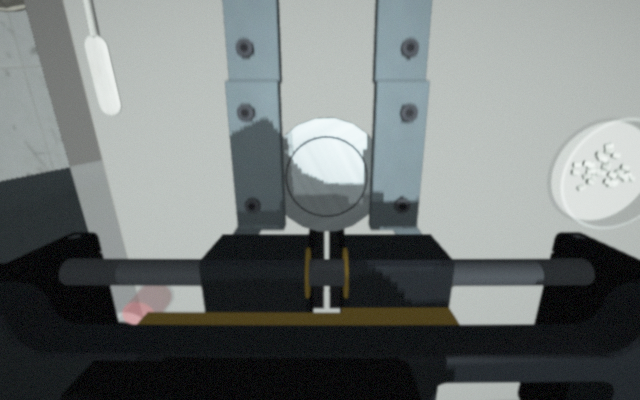

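The wrist view shows the disc under the first lips, with the fingers at column 327 and the lane centre at about 327. I continue.

Request:
{"name": "move_arm", "arguments": {
  "xyz": [
    [0.012,0,0],
    [0.012,0,0],
    [0.012,0,0],
    [0.012,0,0],
    [0.012,0,0],
    [0.01,0,0],
    [0.006,0,0],
    [0.003,0,0]
  ],
  "roll": [0,0,0,0,0,0,0,0]
}}

```text
t: 8.55
ee_pos: [0.483, 0.2053, 0.0185]
tool_rot: [2.272, 2.169, -0.0]
wrist_force: [0.5, -1.3, 1.9]
finger_gap: 0.0028
grip_force: 0.9
```

Request:
{"name": "move_arm", "arguments": {
  "xyz": [
    [0.002,0,0],
    [0.002,0,0],
    [0.002,0,0],
    [0.002,0,0]
  ],
  "roll": [0,0,0,0]
}}

```text
t: 9.05
ee_pos: [0.4834, 0.2131, 0.0185]
tool_rot: [2.273, 2.169, -0.0]
wrist_force: [0.8, -2.1, 0.1]
finger_gap: 0.0028
grip_force: 0.7
```

Request:
{"name": "move_arm", "arguments": {
  "xyz": [
    [0.002,0,0],
    [0.002,0,0],
    [0.002,0,0],
    [0.0015,0,0]
  ],
  "roll": [0,0,0,0]
}}

```text
t: 9.55
ee_pos: [0.4837, 0.2207, 0.0185]
tool_rot: [2.272, 2.169, 0.0]
wrist_force: [-1.4, -2.3, 0.6]
finger_gap: 0.0026
grip_force: 0.7
```

Request:
{"name": "move_arm", "arguments": {
  "xyz": [
    [0.001,0,0],
    [0.001,0,0]
  ],
  "roll": [0,0]
}}

```text
t: 9.8
ee_pos: [0.4838, 0.2226, 0.0185]
tool_rot: [2.272, 2.169, -0.0]
wrist_force: [0.4, -1.8, 1.1]
finger_gap: 0.0025
grip_force: 0.8
```

Request:
{"name": "move_arm", "arguments": {
  "xyz": [
    [0.001,0,0],
    [0.001,0,0]
  ],
  "roll": [0,0]
}}

```text
t: 10.05
ee_pos: [0.484, 0.2241, 0.0185]
tool_rot: [2.272, 2.168, -0.001]
wrist_force: [-0.2, -4.7, 1.4]
finger_gap: 0.0027
grip_force: 2.4
```

Force is beginning to rise, as expected at about y 0.2235, so I confirm contact.

Request:
{"name": "move_arm", "arguments": {
  "xyz": [
    [0.001,0,0],
    [0.001,0,0]
  ],
  "roll": [0,0]
}}

```text
t: 10.3
ee_pos: [0.4842, 0.2248, 0.0184]
tool_rot: [2.272, 2.167, -0.003]
wrist_force: [-0.3, -10.5, 6.3]
finger_gap: 0.0027
grip_force: 5.0
```

It has stopped against the step. I retreat and go over to the thick disc.

Request:
{"name": "move_arm", "arguments": {
  "xyz": [
    [-0.005,0,0],
    [-0.01,0,0],
    [0,0,-0.025],
    [0,0,-0.04],
    [0,0,-0.04],
    [-0.03,0.011,0],
    [-0.04,0.015,0],
    [-0.04,0.015,0],
    [-0.04,0.015,0],
    [-0.04,0.015,0],
    [-0.04,0.015,0],
    [-0.04,0.015,0],
    [-0.033,0.011,0],
    [0,0,0]
  ],
  "roll": [0,0,0,0,0,0,0,0,0,0,0,0,0,0],
  "claw": 3
}}

```text
t: 12.05
ee_pos: [0.581, -0.0999, 0.1231]
tool_rot: [2.277, 2.164, -0.001]
wrist_force: [-0.4, 0.6, 0.2]
finger_gap: 0.0026
grip_force: 0.0
```

Request:
{"name": "move_arm", "arguments": {
  "xyz": [
    [0,0,0],
    [0,0,0],
    [0,0,0]
  ],
  "roll": [0,0,0],
  "claw": 95
}}

```text
t: 12.42
ee_pos: [0.5811, -0.0953, 0.1237]
tool_rot: [2.271, 2.171, 0.0]
wrist_force: [-0.1, 0.3, -0.4]
finger_gap: 0.025
grip_force: 0.0
```

Run:
```python
from h import *
c,p,d=shot('wrist','pics/w4.png');print(proj(c,np.array((.5822,-.0978,.018))))
shot('top','pics/top4.png')
```

```text
(np.float64(330.13334541647737), np.float64(201.79883637600787))
```

View pics/w4.png

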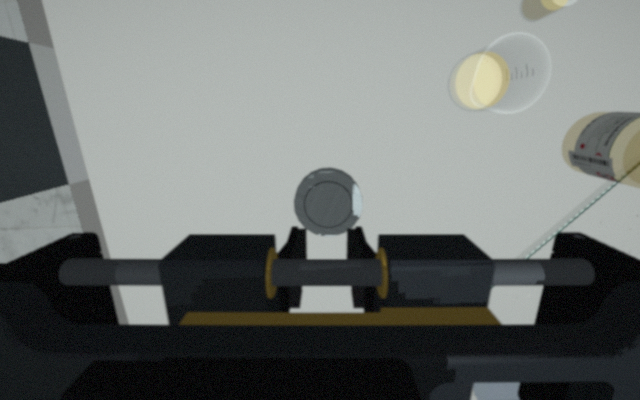

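View pics/top4.png

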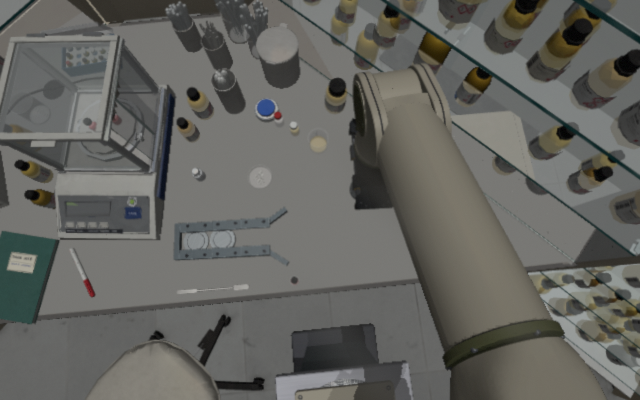

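The wrist view shows the thick disc at (328,202) against (330,202) predicted, and the beaker well clear at (500,75). The top view shows the middle disc seated at (222,240) beside the thin one. I grasp the thick disc.

Request:
{"name": "move_arm", "arguments": {
  "xyz": [
    [-0.0025,0,0],
    [0,0,0],
    [0,0,0],
    [0,0,0],
    [0,0,0],
    [0,0,0.03],
    [0,0,0.03],
    [0,0,0.03],
    [0,0,0.012],
    [0,0,0.003],
    [0,0,0]
  ],
  "roll": [0,0,0,0,0,0,0,0,0,0,0],
  "claw": 95
}}

```text
t: 13.9
ee_pos: [0.5816, -0.0988, 0.0195]
tool_rot: [2.272, 2.169, 0.001]
wrist_force: [0.2, 0.1, -0.7]
finger_gap: 0.0827
grip_force: 0.0
```

Request:
{"name": "move_arm", "arguments": {
  "xyz": [
    [0,0,0],
    [0,0,0],
    [0,0,0],
    [0,0,0],
    [0,0,0]
  ],
  "roll": [0,0,0,0,0],
  "claw": 65,
  "grip_force": 10
}}

```text
t: 14.52
ee_pos: [0.5814, -0.0989, 0.019]
tool_rot: [2.272, 2.169, 0.001]
wrist_force: [0.7, -0.3, 5.2]
finger_gap: 0.0638
grip_force: 10.0
```

Request:
{"name": "move_arm", "arguments": {
  "xyz": [
    [0,0,-0.003],
    [0.01,-0.006,0],
    [0.02,-0.0125,0],
    [0.025,-0.016,0],
    [0.025,-0.016,0],
    [0.025,-0.016,0],
    [0.025,-0.016,0],
    [0.022,-0.014,0],
    [0.015,-0.009,0],
    [0.0077,-0.005,0],
    [0.003,-0.0015,0],
    [0,0,0],
    [0,0,0.003],
    [0,0,0]
  ],
  "roll": [0,0,0,0,0,0,0,0,0,0,0,0,0,0]
}}

```text
t: 16.27
ee_pos: [0.4779, 0.0833, 0.0186]
tool_rot: [2.273, 2.168, 0.0]
wrist_force: [0.2, -1.4, 0.1]
finger_gap: 0.0636
grip_force: 10.0
```

Run:
```python
from h import *
c,p,d=shot('wrist','pics/w5.png')
```

```text
(no output)
```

View pics/w5.png

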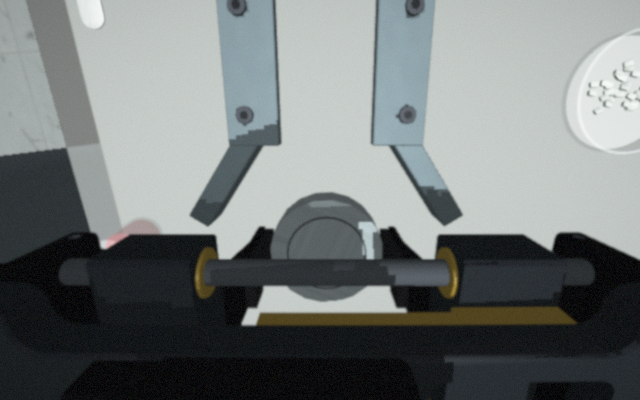

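The wrist view shows the thick disc held at (327,245), on the lane's centre line just outside the flare. I release it, lift, go behind it, close and lower.

Request:
{"name": "move_arm", "arguments": {
  "xyz": [
    [0,0,0],
    [0,0,0],
    [0,0,0],
    [0,0,-0.02],
    [0,0,-0.025],
    [-0.03,0,0],
    [-0.03,0,0],
    [0,0,0]
  ],
  "roll": [0,0,0,0,0,0,0,0],
  "claw": 82
}}

```text
t: 17.32
ee_pos: [0.4745, 0.0217, 0.0635]
tool_rot: [2.276, 2.165, -0.001]
wrist_force: [0.0, -0.2, 0.3]
finger_gap: 0.0714
grip_force: 0.0
```

Request:
{"name": "move_arm", "arguments": {
  "xyz": [
    [0,0,0],
    [0,0,0],
    [0,0,0],
    [0,0,0],
    [0,0,0],
    [0,0,0],
    [0,0,0.02],
    [0,0,0.018],
    [0,0,0.007],
    [0,0,0]
  ],
  "roll": [0,0,0,0,0,0,0,0,0,0],
  "claw": 3
}}

```text
t: 18.58
ee_pos: [0.4743, 0.0241, 0.0181]
tool_rot: [-2.272, -2.169, 0.001]
wrist_force: [0.2, 0.2, 0.5]
finger_gap: 0.0027
grip_force: 0.0
```

Request:
{"name": "move_arm", "arguments": {
  "xyz": [
    [0.008,0,0],
    [0.008,0,0],
    [0.008,0,0],
    [0.01,0,0],
    [0.012,0,0],
    [0.012,0,0],
    [0.012,0,0],
    [0.012,0,0],
    [0.012,0,0],
    [0.008,0,0],
    [0.004,0,0],
    [0.002,0,0]
  ],
  "roll": [0,0,0,0,0,0,0,0,0,0,0,0]
}}

```text
t: 20.08
ee_pos: [0.4795, 0.1319, 0.0184]
tool_rot: [2.273, 2.169, -0.001]
wrist_force: [0.0, -4.8, 3.7]
finger_gap: 0.0023
grip_force: 2.2
```

Request:
{"name": "move_arm", "arguments": {
  "xyz": [
    [0.002,0,0],
    [0.002,0,0],
    [0.002,0,0],
    [0.002,0,0],
    [0.002,0,0]
  ],
  "roll": [0,0,0,0,0]
}}

```text
t: 20.7
ee_pos: [0.48, 0.142, 0.0185]
tool_rot: [-2.272, -2.169, 0.0]
wrist_force: [0.8, -2.5, 1.6]
finger_gap: 0.0027
grip_force: 1.7
```

Request:
{"name": "move_arm", "arguments": {
  "xyz": [
    [0.002,0,0],
    [0.002,0,0],
    [0.002,0,0],
    [0.0015,0,0],
    [0.001,0,0]
  ],
  "roll": [0,0,0,0,0]
}}

```text
t: 21.32
ee_pos: [0.4804, 0.1505, 0.0185]
tool_rot: [2.272, 2.169, -0.0]
wrist_force: [-1.1, -2.8, 1.7]
finger_gap: 0.0027
grip_force: 1.5
```

Request:
{"name": "move_arm", "arguments": {
  "xyz": [
    [0.001,0,0],
    [0.001,0,0]
  ],
  "roll": [0,0]
}}

```text
t: 21.58
ee_pos: [0.4806, 0.152, 0.0185]
tool_rot: [2.272, 2.169, -0.001]
wrist_force: [0.3, -5.3, 3.2]
finger_gap: 0.0024
grip_force: 2.9
```

Request:
{"name": "move_arm", "arguments": {
  "xyz": [
    [0.001,0,0],
    [0.001,0,0]
  ],
  "roll": [0,0]
}}

```text
t: 21.82
ee_pos: [0.4808, 0.1527, 0.0185]
tool_rot: [2.273, 2.167, -0.003]
wrist_force: [0.3, -10.2, 4.1]
finger_gap: 0.0029
grip_force: 5.4
```

It stopped at y 0.152, as expected. I retreat and check.

Request:
{"name": "move_arm", "arguments": {
  "xyz": [
    [-0.005,0,0],
    [-0.01,0,0],
    [0,0,-0.025],
    [0,0,-0.04],
    [0,0,-0.04],
    [-0.05,0,0],
    [-0.05,0,0],
    [-0.05,0,0],
    [-0.05,0,0],
    [0,0,0],
    [0,0,0]
  ],
  "roll": [0,0,0,0,0,0,0,0,0,0,0]
}}

```text
t: 23.2
ee_pos: [0.4706, -0.0598, 0.1235]
tool_rot: [-2.272, -2.169, -0.001]
wrist_force: [0.0, 1.0, -1.3]
finger_gap: 0.0025
grip_force: 0.0
```

Run:
```python
from h import *
c,p,d=shot('top','pics/top6.png')
cr=cv2.resize(p[150:300,165:485],None,fx=2.5,fy=2.5,interpolation=cv2.INTER_CUBIC)
cv2.imwrite('pics/crop6.png',cr[:,:,::-1])
```

```text
(no output)
```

View pics/crop6.png

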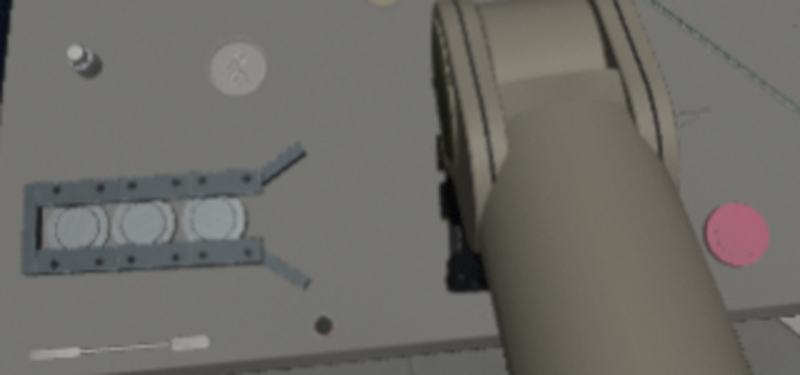

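The crop shows all three discs in their slots at crop (78,227), (144,223) and (214,219), and the visible bystanders where they were. I hand in.

```bash
python3 -c "
from bench import manip
print(manip.job_done())"
```

```text
the job is handed in; nothing more can be done
None
```

The job is handed in at about 23 s of robot time: I pushed the 12 mm disc in first, then the 18 mm disc, each to its stop, and the last top view shows all three discs in their slots and the glassware and tools in view unmoved; the arm hid part of the bench.

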